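# Drive the last self-tapping screw of a power-supply board on the screwdriving stand

## Robot

A 6-joint arm with a two-finger parallel gripper is mounted at the origin on a cart in front of the work surface, level with it; the furniture and walls round the work are solid. World frame = base frame: x ahead of the robot, y to its left, z up, the work surface at z = 0. Lengths are in mm, angles in degrees, forces in N, time in s.
With the tool pointing down it reaches from about 300 to 850 mm from the base axis. Payload 4.2 kg.
Tool frame: the origin (TCP) lies on the centre line of the jaws, within the pads' length; the fingertips stand 11 mm ahead of it and the grasp point (between the pads) lies 8 mm behind it; z points along the fingers, y is the line along which they close (so a half turn about z gives the same grasp; the last joint's range is limited). The gripper opens to 91 mm and grips with 3 to 60 N. Pads are 32 mm wide; open, the fingers measure 118 mm over their backs; the gripper's body (76 mm by 178 mm) begins 60 mm behind the grasp point.
Start: joints at [-1.146, 18.312, 89.639, -0, 72.044, -1.146], TCP at [575.015, 0, 224.976] pointing down, gripper open.
Joint ranges: [-177.97, 177.97], [-48.28, 115.42], [12.27, 149.76], [-77.06, 257.06], [2.81, 150.46], [-146.56, 146.56]. Speed limits (degrees/s): [147.25, 147.25, 180, 180, 180, 180].

## Interface

Orientations are given as [roll, pitch, yaw] about the fixed x, y, z axes, in that order (R = Rz(yaw) Ry(pitch) Rx(roll)).
In Python, from workcell import env, grab_frame, camera_model, models gives the robot as it stands.
- The arm moves only by the shell command python3 -m crank 'ROWS' [FORCE]. ROWS is text: rows parted by semicolons, each of 7 numbers parted by spaces: the closure, from -1 (fully open) to 1 (shut), so that 0 is half open, then the shift along the tool's x, y, z in mm, then the turn, a rotation vector about the tool's x, y, z in degrees. A call has 1 to 10 rows; each row shifts and turns the commanded pose from where the row before left it, along the tool's axes as they then stand; what a row does not reach is not made up. A row lasts 1/8 s, in which the tool goes at most 62.5 mm and 10.7 degrees, less where a joint would pass 70% of its speed; a pose out of reach is approached as far as the arm can. A call is refused whole if a number of a shift passes 62.5 or a number of a turn 10.7, either way. A call with a gripper value outside its range is refused whole. The fingers move at their own pace and stop on an object; FORCE is the grip in N (left out, the last holds). Time passes only in rows, so rows that do not move let the fingers close. It gives the time, the measured TCP pose, the force, the opening and the grip force at its end, in the units of the state.
- env.state(): the state, without advancing time (a new reading comes with each control period).
- grab_frame(name): name is "scene" or "side" or "wrist"; returns the picture (480x640x3 uint8, blue, green, red); there is no depth.
- camera_model(name): a dict with "K" (3x3 intrinsics, pixels), "k1" (the pictures are not rectified: a ray, as slopes to the right and down, at radius r is drawn at 1 + k1 r^2 times it, then the intrinsics apply), "R" (3x3) and "t" (3): a world point X has camera coordinates R X + t; the wrist camera has in their place "mount" (4x4, takes a point from camera to tool coordinates, whose origin is the TCP and whose axes are the flange's). Camera axes: x right, y down, z forward; pixel columns grow to the right and rows downward; lengths in mm; the calibration is good to about 2 mm. A picture is of the moment at which its call begins: read the wrist's pose just before it. camera_model takes no time and is no camera call.
- env.job_done(): hands the job in; it is judged then, once.
Trained networks look in the newest picture that a camera, given by its name, has taken for a name from the list of things; names that differ only in an ending like _2 or _b are one class to them, and where a whole thing is asked for, a point or a joint stands for the part that bears it (a point fixed in the world has none). Each returns a list of dicts, best first, with "p" (0 to 1); they miss things now and then, are a little off and sometimes report something else, mostly with a low value. They report only what shows in the picture. A call takes as long as a camera call.
- models.search_frame(name, camera): "point" ([x, y, z] in mm, in world coordinates, good to about 4 mm: the middle of the surface that is visible of it).
The state is a dict: "time_s": time; "qpos": joint angles; "qvel": joint speeds; "effort": joint torques, N m; "ee_pos": TCP position; "ee_rot": TCP orientation; "force": force on the tool from outside, world axes, zero at the start; "torque": the same for the moment, N m; "gripper_width": finger opening in mm; "gripper_force": force on a finger pad.
Only numpy, scipy, OpenCV 4.12 (cv2) and the standard library are available. Lean on these libraries where they do the work, as an engineer would, in place of code of your own. Each camera call takes 0.05 s, during which the arm holds its last target. There are 200 camera calls.

## Task

The power supply on the plywood board still needs its last wood screw. Slide the board over the bed of the screwdriving stand until it lies fully home against both the long fence and the end stop, so that the proud screw stands under the bit; then press the handwheel down firmly (never harder than 50 N) and turn it clockwise, keeping up the pressure as the screw bites and sinks, until its head sits down on the strap. Let the handwheel spring back up, and do not knock over or shift the bottle and the flask.

Things in the scene. Friction and masses are not known exactly. Their poses are not given: they have to be found in the camera images.
- stand: Fixed bench screwdriving stand. Origin on the worktop, on the spindle axis; z up. Grey bed plate 12 mm thick, x -140 to 60, y -225 to 170 mm. Steel column 28 mm thick at x 0, y 130 mm, top at 196 mm. From it a blue arm, 32 mm wide, reaches the axis; its underside is clamped 125 to 140 mm above the worktop (differs each time).
- fence (a point): Middle of the long fence's face at its foot, on the bed: an aluminium bar on the stand, 16 mm high, at stand x = +20 mm, running along the stand's y from -220 to +35 mm and facing its -x; fence and stop are smooth (friction about 0.15, the bed 0.25). Axes as the stand's.
- end_stop (a point): Point on the end stop's face at its foot, on the bed: an aluminium bar on the stand, 16 mm high, at stand y = +45 mm, running along the stand's x from -90 to +32 mm and facing its -y. Axes as the stand's.
- board_mid (a point): Centre, half-way up, of the loose plywood board, 120 (its x) x 190 (its y) x 22 mm, lying on the bed; 0.7 to 1 kg with the black power supply that two aluminium straps hold on it (tops 56 mm above the bed). The proud screw is at x +40, y +50 mm. When the board is home this point is at stand x -40, y -50 mm and the screw is on the spindle axis, board and stand axes parallel.
- screw_top (a point): Middle of the three-winged recess on top of the one proud screw, whose brass washer head is 21 mm across and 5 mm high; the other three screws are home already. At the start its top is 53 mm above the worktop and the head's underside 12 mm above the strap's foot; driven home its top is 41 mm above the worktop. The bit takes it only within about 3 mm of its centre.
- screw (a joint): How far the screw has been driven, m: 0 at the start (12 mm proud), 0.012 with the head down on the strap. It sinks 5.5 mm per clockwise turn, about 2.2 turns in all; it cannot be pushed in without turning and needs about 0.06 N m. Below about 12 N on the bit, it rides up out of the recess and slips while the screw stays still; from 16 N it holds well.
- bit_tip (a point): Tip of the three-winged bit on the spindle axis, pointing down; 72 to 87 mm above the worktop while the spindle is up. The bit is sprung in its chuck: it gives way by up to 12 mm, at 2 N per mm after a preload of 4 N, so the push on the screw falls as the screw sinks unless the handwheel follows it down.
- wheel_web (a point): Centre of the flat upper face of the black handwheel's web, on the spindle axis, 225 to 240 mm above the worktop while up; it moves down with the spindle. Wheel 132 mm across; rim and three 9 mm wide spokes stand 7 and 11 mm above the web, hub 25 mm across, 23 mm high. Three flat pockets between the spokes, 14 to 53 mm from the axis, where shut fingertips can press and carry the wheel round.
- wheel (a joint): Turn of the handwheel, rad, growing clockwise seen from above (drives the screw in); endless. At 0 its red spoke points along the stand's +x; the other two spokes stand 120 degrees on either side.
- quill (a joint): How far the spindle with handwheel and bit is pressed down, m: 0 is up, 0.066 the bottom. A return spring lifts it with 3 N at the top to 5 N at the bottom; a hand pressing the screw feels this plus the push on the screw, so 20 to 28 N in all drives well.
- bottle: Laboratory bottle with blue cap, 56 mm across, 106 mm high, standing loose; origin at the centre of its underside. Not to be disturbed.
- flask: Red plastic flask with pink cap, 80 mm across, 100 mm high, standing loose; origin at the centre of its underside. Not to be disturbed.

How it is judged (in metres and radians):
On the way, in this order (a step that is already met when the one before it is completed fails the run):
1. the board lies home against fence and end stop, the proud screw under the bit (horizontal distance between screw_top and bit_tip below 0.004 m and angle between the x axis of board_mid and the x axis of stand, either way round below 0.035 rad), for 0.2 s.
2. the screw is driven home (value of joint screw above 0.0112 m), for 0.1 s.
At the end, for the whole second after the job is handed in: The proud screw is driven at least 11 of its 12 mm, the handwheel has sprung back up (spindle less than 4 mm down) and has stopped turning, and the board lies flat and still against fence and end stop, with the screw within 5 mm of the spindle axis and the board square to the stand within 0.035 rad (value of joint screw above 0.011 m and value of joint quill below 0.004 m and horizontal distance between screw_top and bit_tip below 0.005 m and angle between the x axis of board_mid and the x axis of stand, either way round below 0.035 rad and angle between board_mid's own z axis and vertical below 0.03 rad and linear speed of board below 0.01 m/s and velocity of joint wheel below 0.2 rad/s); the robot touches nothing.
It fails at once if the handwheel is pressed harder than 50 N (contact force between wheel and the fingers above 50 N or contact force between wheel and the arm above 50 N).
It fails at once if the bottle or the flask is knocked over or shifted by more than 20 mm (distance of any of bottle, flask from where it was at the start of the episode above 0.02 m).
It also fails if it takes over 72 s, if anything falls off the work surface, if the arm or the gripper's body presses on something with over 40 N, if the wrist force passes 120 N, or if a joint passes its speed limit or range.

## Working session

There is one attempt and no reset: what is moved stays moved. The work goes in short steps, Python scripts to look and compute and a shell command to move; the robot and the scene stay as the last step left them, time stands still between calls to the robot, and variables do not carry over. Pictures are saved under pics/ and viewed, at most 10 in all, crops included, and the job is handed in when it is done.

```bash
ls; mkdir -p pics; python3 - <<'E'
from workcell import env, grab_frame, camera_model, models
import cv2
s=env.state();print(s['time_s'],s['ee_pos'],s['ee_rot'],s['gripper_width'])
for c in("scene","side"):
    im=grab_frame(c);cv2.imwrite(f"pics/{c}0.png",im)
    m=camera_model(c);print(c,m)
    for n in("stand","board_mid","screw_top","bit_tip","wheel_web","bottle","flask"):
        r=models.search_frame(n,c);print(n,[( [round(v) for v in d['point']],round(d['p'],2)) for d in r[:2]])
print(camera_model("wrist"))
E
```

```text
pics
0.0 [5.74514877e+02 5.07471424e-04 2.24121564e+02] [-1.79898707e+02 -1.38579517e-03  8.99987139e+01] 90.8807746693683
scene {'K': array([[541.25773509,   0.        , 326.47376598],
       [  0.        , 541.25773509, 237.40408677],
       [  0.        ,   0.        ,   1.        ]]), 'k1': 0.0020551601796973337, 'R': array([[ 0.77429035, -0.63255633, -0.01862635],
       [-0.38315707, -0.44517782, -0.80932526],
       [ 0.50365177,  0.63378956, -0.58706532]]), 't': array([-341.09378272,  344.72357366,  932.72465816])}
stand [([595, -88, 12], 0.9)]
board_mid [([547, -212, 33], 0.6)]
screw_top [([368, 289, 44], 0.63)]
bit_tip []
wheel_web [([612, -105, 233], 0.7)]
bottle [([395, 94, 65], 0.65)]
flask [([368, 293, 42], 0.9)]
side {'K': array([[461.83127479,   0.        , 311.1208503 ],
       [  0.        , 461.83127479, 244.44490629],
       [  0.        ,   0.        ,   1.        ]]), 'k1': -0.10739804409529889, 'R': array([[-0.87735208, -0.47984576, -0.00117462],
       [-0.21793141,  0.40064524, -0.8899378 ],
       [ 0.42750349, -0.78053279, -0.45608039]]), 't': array([464.69630052, 205.76000726, 960.48302801])}
stand [([596, -30, 18], 0.84)]
board_mid [([546, -136, 34], 0.63)]
screw_top []
bit_tip [([594, -28, 24], 0.64)]
wheel_web [([613, -86, 238], 0.75)]
bottle [([390, 131, 64], 0.58)]
flask [([364, 333, 46], 0.85)]
{'K': array([[371.370977  ,   0.        , 314.46174833],
       [  0.        , 371.370977  , 234.93197706],
       [  0.        ,   0.        ,   1.        ]]), 'k1': -0.06352945755488669, 'mount': array([[ 1.13388862e-04, -9.57319462e-01, -2.89031891e-01,
         8.16047630e+01],
       [ 9.99999035e-01,  5.08842199e-04, -1.29306073e-03,
        -6.21915964e-01],
       [ 1.38494382e-03, -2.89031466e-01,  9.57318596e-01,
        -1.59565864e+02],
       [ 0.00000000e+00,  0.00000000e+00,  0.00000000e+00,
         1.00000000e+00]])}
```

View pics/scene0.png

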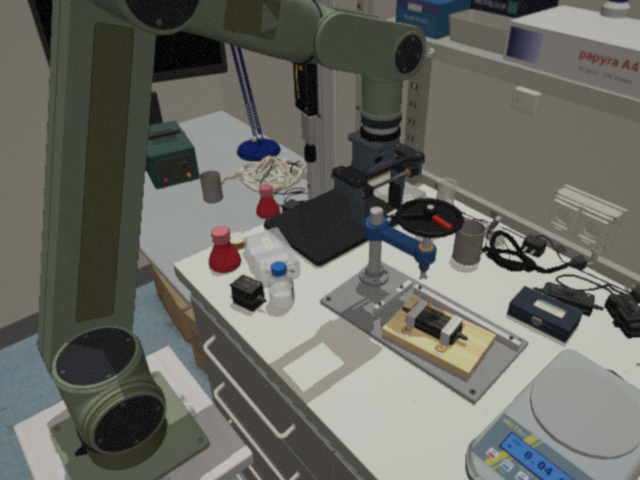

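View pics/side0.png

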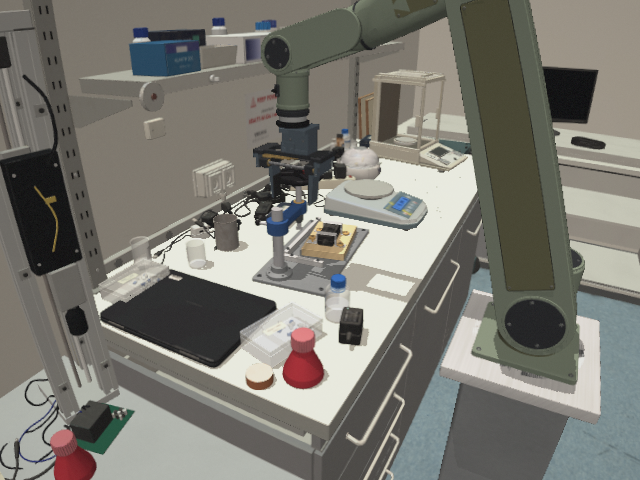

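```bash
python3 - <<'E'
import cv2
im=cv2.imread("pics/scene0.png")[195:400,310:535]
cv2.imwrite("pics/c1.png",cv2.resize(im,None,fx=2.9,fy=2.9,interpolation=cv2.INTER_CUBIC))
im=cv2.imread("pics/side0.png")[160:310,240:390]
cv2.imwrite("pics/c2.png",cv2.resize(im,None,fx=4,fy=4,interpolation=cv2.INTER_CUBIC))
E
```

```text
(no output)
```

View pics/c1.png

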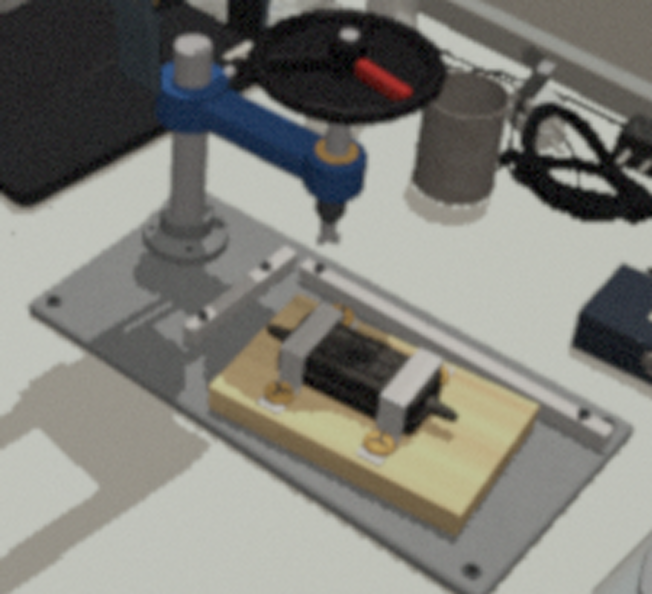

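View pics/c2.png

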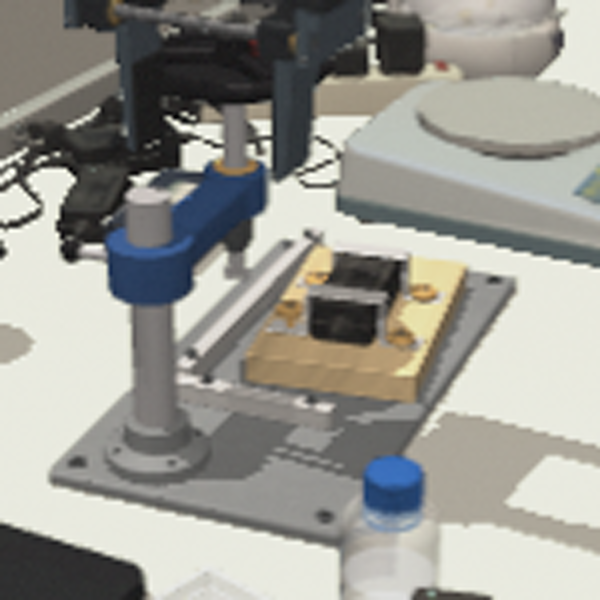

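```bash
cat > h.py <<'E'
import numpy as np
from scipy.optimize import least_squares
from workcell import env, grab_frame, camera_model, models
def proj(P,m):
    c=np.asarray(P,float)@m['R'].T+m['t']; s=c[:,:2]/c[:,2:]
    s=s*(1+m['k1']*(s**2).sum(1,keepdims=True))
    return s@m['K'][:2,:2].T+m['K'][:2,2]
def wristcam(st=None):
    from scipy.spatial.transform import Rotation as Ro
    st=st or env.state(); m=dict(camera_model('wrist'))
    Rt=Ro.from_euler('xyz',st['ee_rot'],degrees=True).as_matrix()
    M=m['mount']; Rc=Rt@M[:3,:3]; tc=Rt@M[:3,3]+st['ee_pos']
    m['R']=Rc.T; m['t']=-Rc.T@tc; return m
def place(x,y,a,L):
    L=np.asarray(L,float);c,s=np.cos(a),np.sin(a)
    return np.c_[x+c*L[:,0]-s*L[:,1],y+s*L[:,0]+c*L[:,1],L[:,2]]
def fit(obs,x0):
    f=lambda p:np.concatenate([(proj(place(*p,[l]),m)-uv).ravel() for m,l,uv in obs])
    r=least_squares(f,x0,loss='soft_l1',f_scale=1.5); return r.x,r.fun.reshape(-1,2)
E
python3 - <<'E'
from h import *
S=camera_model('scene');D=camera_model('side')
s=lambda u,v:np.array([310+u/2.9,195+v/2.9]); d=lambda u,v:np.array([240+u/4,160+v/4])
st=[(S,(-140,170,12),s(30,308)),(S,(60,-225,12),s(632,430)),(S,(0,130,196),s(193,46)),
 (S,(-90,45,28),s(188,323)),(D,(60,170,12),d(52,478)),(D,(-140,-225,12),d(515,278)),(D,(0,130,196),d(150,197)),(D,(-90,45,28),d(333,408))]
x,r=fit(st,[600,-90,0]);print(x[:2],np.degrees(x[2]));print(r.round(1))
bd=[(S,(-60,95,34),s(210,383)),(S,(60,-95,34),s(540,407)),(S,(-60,-95,34),s(463,515)),(S,(60,95,34),s(300,297)),
(D,(60,95,34),d(248,357)),(D,(-60,95,34),d(420,378)),(D,(-60,-95,34),d(467,265))]
b,r=fit(bd,[580,-180,0]);print(b[:2],np.degrees(b[2]));print(r.round(1))
c,q=np.cos(x[2]),np.sin(x[2]);e=b[:2]-x[:2];print('board in stand',e[0]*c+e[1]*q,-e[0]*q+e[1]*c,np.degrees(b[2]-x[2]))
# arm height, wheel web heights by axis pixel
for h in range(225,264,3): print(h,proj([[x[0],x[1],h]],S).round(1)[0], (proj([[x[0],x[1],h]],S)[0]-[310,195])*2.9)
for h in (72,75,78,81,84,87):print(h,(proj([[x[0],x[1],h]],S)[0]-[310,195])*2.9,(proj([[x[0],x[1],h]],D)[0]-[240,160])*4)
E
```

```text
[618.01474642 -98.58600443] 6.082427240044122
[[-2.8 -3.1]
 [ 0.2 -2. ]
 [-0.9 -1.5]
 [ 1.   2.1]
 [-1.  -2.9]
 [ 2.  -1. ]
 [ 0.1 -1.5]
 [ 1.3 -1.9]]
[ 569.63838609 -195.71077717] 12.694349505200734
[[-0.4  0.6]
 [ 0.5 -0.8]
 [-0.4  0.3]
 [-0.6 -2. ]
 [ 0.  -2.2]
 [-0.4 -1.9]
 [ 1.1 -1.9]]
board in stand -58.39527861620583 -91.45209212578585 6.611922265156611
225 [427.4 221.8] [340.3598332  77.6731991]
228 [427.5 220.5] [340.76811175  73.95904814]
231 [427.6 219.2] [341.17777258  70.23238366]
234 [427.8 217.9] [341.58882275  66.49314204]
237 [427.9 216.6] [342.00126937  62.74125924]
240 [428.1 215.3] [342.4151196   58.97667078]
243 [428.2 214. ] [342.83038065  55.19931173]
246 [428.4 212.7] [343.24705977  51.40911673]
249 [428.5 211.4] [343.66516427  47.60601996]
252 [428.6 210.1] [344.0847015   43.78995516]
255 [428.8 208.8] [344.50567888  39.9608556 ]
258 [428.9 207.5] [344.92810386  36.11865409]
261 [429.1 206.1] [345.35198396  32.26328298]
72 [321.21910733 251.86674211] [240.37535835 290.46941468]
75 [321.565237   248.71553741] [240.32315312 286.52813889]
78 [321.91244445 245.55456463] [240.27087977 282.57849647]
81 [322.26073473 242.38377812] [240.21853837 278.62047246]
84 [322.61011294 239.20313194] [240.16612903 274.65405192]
87 [322.96058419 236.01257987] [240.11365181 270.67921994]
```

```bash
python3 -m crank '1 0 0 -40 0 0 0; 1 0 0 -35 0 0 -6; 1 -40 0 0 0 0 0; 1 -45 -5 0 0 0 0; 1 -45 -5 0 0 0 0; 1 -40 0 0 0 0 0; 1 0 0 0 0 0 0' 20
python3 - <<'E'
from h import *
import cv2
st=env.state();im=grab_frame("wrist");cv2.imwrite("pics/w1.png",im)
print(st['time_s'],st['ee_pos'],st['ee_rot'],st['force'])
E
```

```text
time_s: 1.68
ee_pos: [582.8, -172.6, 299.5]
ee_rot: [-180.0, 0.0, 95.8]
force: [0.3, 1.3, -0.1]
gripper_width: 24.3
gripper_force: 0.0
1.675 [ 582.77685115 -172.57656403  299.51106469] [-1.79979996e+02  2.10099416e-02  9.57924148e+01] [ 0.32221468  1.26842046 -0.1461076 ]
```

View pics/w1.png

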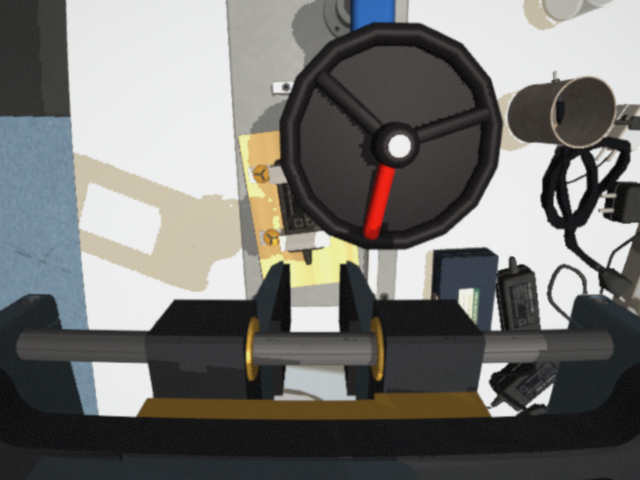

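```bash
python3 - <<'E'
from h import *
m=wristcam()
th=np.linspace(0,2*np.pi,361)
ob=np.array([281,501,23,248])
def f(p):
    x,y,h=p; P=proj(np.c_[x+66*np.cos(th),y+66*np.sin(th),0*th+h+5],m)
    e=np.array([P[:,0].min(),P[:,0].max(),P[:,1].min(),P[:,1].max()])-ob
    return np.r_[e,(proj([[x,y,h+23]],m)[0]-[399,146])]
r=least_squares(f,[618,-98,232]);print('wheel',r.x,r.fun.round(1)); x,y,h=r.x
def unp(u,v,z):
    g=lambda q:proj([[q[0],q[1],z]],m)[0]-[u,v]
    return least_squares(g,[x,y]).x
for n,u,v in(('red',373,235),('b',320,75),('c',488,113)):
    q=unp(u,v,h+11);print(n,np.hypot(*(q-[x,y])),np.degrees(np.arctan2(q[1]-y,q[0]-x)))
a=np.radians(6.0)
def st(q): e=q-[x,y];return np.array([e[0]*np.cos(a)+e[1]*np.sin(a),-e[0]*np.sin(a)+e[1]*np.cos(a)])
for n,u,v,z in(('bedL',229,5,12),('bedL',232,100,12),('bedL',247,300,12),('bedR',409,5,12),('bedR',394,295,12),('brdL far',240,135,34),('brdL near',262,288,34),('stop end',272,88,28),('screw1',261,174,39),('screw2',270,237,39)):
    q=unp(u,v,z);print(n,q.round(1),st(q).round(1))
E
```

```text
wheel [620.59238752 -96.41292115 227.76579006] [ 0.4  0.1  0.1  0.5 -0.4 -0.6]
red 55.96487219082499 -94.36081705715118
b 57.30418333001495 144.85121595909843
c 56.541483726345156 24.70846017958364
bedL [467.6  26.3] [-139.3  138.1]
bedL [476.2 -72.9] [-141.1   38.5]
bedL [ 506.6 -323.3] [-137.1 -213.7]
bedR [662.3  46.5] [ 56.4 137.8]
bedR [ 700.4 -295.8] [  58.5 -206.7]
brdL far [ 491.7 -110.1] [-129.6   -0.2]
brdL near [ 527.9 -293.1] [-112.8 -185.9]
stop end [522.9 -56.8] [-93.   49.7]
screw1 [ 518.6 -150.5] [-107.1  -43.1]
screw2 [ 533.9 -223.7] [ -99.6 -117.6]
```

```bash
python3 - <<'E'
from h import *
m=camera_model('scene')
def unp(u,v,z):
    q=least_squares(lambda q:proj([[q[0],q[1],z]],m)[0]-[u,v],[600,-400]).x; e=q-[620,-97];a=np.radians(6.1)
    return q.round(), (e[0]*np.cos(a)+e[1]*np.sin(a)).round(),(-e[0]*np.sin(a)+e[1]*np.cos(a)).round()
for u,v,z in((468,468,0),(470,450,50),(565,352,50),(530,395,70),(600,352,70)):print(u,v,z,unp(u,v,z))
E
python3 -m crank '-1 -50 -3 0 0 0 0; -1 -50 -4 0 0 0 -0.3; -1 -47 -3 0 0 0 0; -1 0 0 60 0 0 0; -1 0 0 60 0 0 0; -1 0 0 40 0 0 0;-1 0 0 0 0 0 0' 20
```

```text
468 468 0 (array([ 402., -409.]), np.float64(-250.0), np.float64(-287.0))
470 450 50 (array([ 399., -407.]), np.float64(-252.0), np.float64(-285.0))
565 352 50 (array([ 694., -391.]), np.float64(42.0), np.float64(-300.0))
530 395 70 (array([ 544., -412.]), np.float64(-109.0), np.float64(-306.0))
600 352 70 (array([ 721., -438.]), np.float64(65.0), np.float64(-350.0))
time_s: 2.6
ee_pos: [586.9, -314.8, 136.6]
ee_rot: [-179.6, -0.3, 96.4]
force: [0.5, 0.1, 0.2]
gripper_width: 87.2
gripper_force: 0.0
```

```bash
python3 -m crank '-1 0 0 50 0 0 0; -1 0 0 45 0 0 0; -1 0 0 15 0 0 0;-1 0 0 0 0 0 0; -1 10 0 0 0 0 0; -1 6 0 0 0 0 0;-1 6 0 0 0 0 0;-1 6 0 0 0 0 0;-1 0 0 0 0 0 0' 20
```

```text
time_s: 3.72
ee_pos: [585.5, -288.6, 30.1]
ee_rot: [180.0, -0.1, 96.3]
force: [0.4, -1.3, 1.2]
gripper_width: 91.3
gripper_force: 0.8
```

```bash
python3 -m crank '-1 6 0 0 0 0 0; -1 6 0 0 0 0 0; -1 5 0 0 0 0 0;-1 4 0 0 0 0 0;-1 0 0 0 0 0 0'; python3 -m crank '-1 2 0 0 0 0 0;-1 0 0 0 0 0 0'; python3 -m crank '-1 2 0 0 0 0 0;-1 0 0 0 0 0 0'
```

```text
time_s: 4.35
ee_pos: [583.2, -267.7, 29.8]
ee_rot: [180.0, -0.1, 96.3]
force: [0.3, -2.3, 0.1]
gripper_width: 91.0
gripper_force: 0.6
time_s: 4.6
ee_pos: [583.0, -266.4, 29.8]
ee_rot: [180.0, -0.0, 96.3]
force: [0.5, -2.2, 0.2]
gripper_width: 90.9
gripper_force: 1.2
time_s: 4.85
ee_pos: [582.9, -265.4, 29.9]
ee_rot: [180.0, 0.1, 96.3]
force: [0.9, -4.8, -1.1]
gripper_width: 91.2
gripper_force: 2.6
```

```bash
python3 -m crank '-1 2 0 0 0 0 0;-1 0 0 0 0 0 0'; python3 -m crank '-1 2 0 0 0 0 0;-1 0 0 0 0 0 0';python3 -m crank '-1 2 0 0 0 0 0;-1 0 0 0 0 0 0'; python3 - <<'E'
from h import *
import cv2
st=env.state();im=grab_frame("scene")[195:400,310:535]
cv2.imwrite("pics/c3.png",cv2.resize(im,None,fx=2.9,fy=2.9,interpolation=cv2.INTER_CUBIC))
E
```

```text
time_s: 5.1
ee_pos: [583.3, -265.2, 30.0]
ee_rot: [179.9, 0.3, 96.4]
force: [2.4, -10.0, -3.2]
gripper_width: 91.1
gripper_force: 5.0
time_s: 5.35
ee_pos: [583.5, -265.1, 30.3]
ee_rot: [179.9, 0.5, 96.5]
force: [3.1, -14.0, -3.5]
gripper_width: 91.1
gripper_force: 7.4
time_s: 5.6
ee_pos: [583.6, -265.0, 30.7]
ee_rot: [179.8, 0.7, 96.5]
force: [2.6, -19.3, -3.1]
gripper_width: 91.3
gripper_force: 9.9
```

View pics/c3.png

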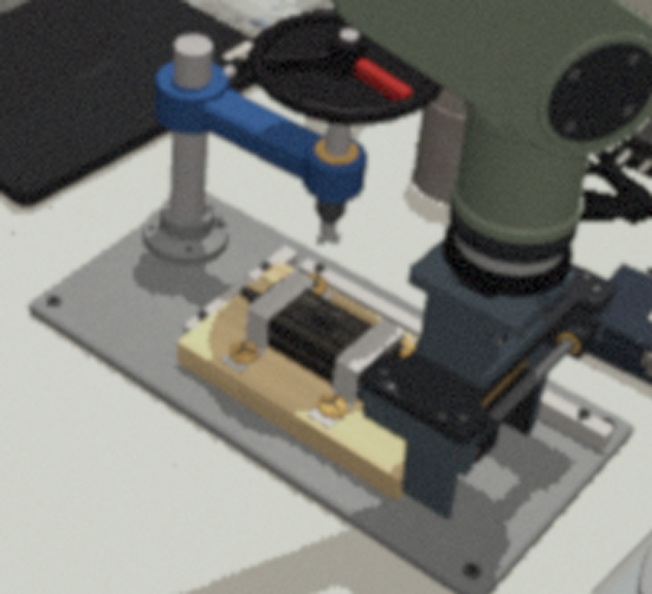

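```bash
python3 -m crank '-1 -25 0 0 0 0 0; -1 0 0 -40 0 0 0; -1 0 0 -35 0 0 0; -1 20 -50 0 0 0 0; -1 45 -50 0 0 0 0; -1 25 0 0 0 0 0'; python3 -m crank '-1 0 0 0 0 0 -10; -1 0 0 0 0 0 -10; -1 0 0 0 0 0 -10; -1 0 0 0 0 0 -10; -1 0 0 0 0 0 -10; -1 0 0 0 0 0 -10; -1 0 0 0 0 0 -10; -1 0 0 0 0 0 -10; -1 0 0 0 0 0 -10; -1 0 0 0 0 0 0'
```

```text
time_s: 6.4
ee_pos: [474.1, -205.3, 104.1]
ee_rot: [-179.7, -0.3, 96.2]
force: [1.2, -0.1, 0.2]
gripper_width: 91.2
gripper_force: 0.0
time_s: 7.65
ee_pos: [478.8, -207.3, 104.6]
ee_rot: [179.9, -0.1, -173.8]
force: [-0.1, 0.2, -0.7]
gripper_width: 91.4
gripper_force: 0.0
```

```bash
python3 -m crank '-1 0 0 50 0 0 0; -1 0 0 25 0 0 0; -1 0 0 0 0 0 0; -1 -8 0 0 0 0 0; -1 -6 0 0 0 0 0;-1 -5 0 0 0 0 0;-1 -5 0 0 0 0 0;-1 -5 0 0 0 0 0;-1 0 0 0 0 0 0'; python3 -m crank '-1 -3 0 0 0 0 0;-1 0 0 0 0 0 0'; python3 -m crank '-1 -3 0 0 0 0 0;-1 0 0 0 0 0 0'; python3 -m crank '-1 -3 0 0 0 0 0;-1 0 0 0 0 0 0'
```

```text
time_s: 8.78
ee_pos: [507.4, -204.5, 30.0]
ee_rot: [180.0, -0.1, -173.7]
force: [-4.2, -0.7, 2.9]
gripper_width: 90.8
gripper_force: 1.9
time_s: 9.02
ee_pos: [510.4, -204.2, 30.0]
ee_rot: [180.0, -0.1, -173.7]
force: [-4.5, -0.9, 4.0]
gripper_width: 91.2
gripper_force: 2.3
time_s: 9.28
ee_pos: [513.4, -203.9, 29.9]
ee_rot: [180.0, -0.1, -173.7]
force: [-5.7, -0.9, 3.5]
gripper_width: 91.4
gripper_force: 2.4
time_s: 9.52
ee_pos: [513.7, -203.9, 30.0]
ee_rot: [180.0, -0.4, -173.6]
force: [-11.6, -4.6, 8.5]
gripper_width: 91.3
gripper_force: 5.9
```

```bash
python3 -m crank '-1 -3 0 0 0 0 0;-1 0 0 0 0 0 0'; python3 -m crank '-1 30 0 0 0 0 0;-1 0 0 0 0 0 0;-1 0 0 0 0 0 0';  python3 - <<'E'
from h import *
import cv2
st=env.state();im=grab_frame("scene")[195:400,310:535]
cv2.imwrite("pics/c4.png",cv2.resize(im,None,fx=2.9,fy=2.9,interpolation=cv2.INTER_CUBIC))
E
```

```text
time_s: 9.78
ee_pos: [513.8, -203.9, 30.0]
ee_rot: [179.9, -0.7, -173.5]
force: [-17.5, -7.4, 13.9]
gripper_width: 91.4
gripper_force: 9.5
time_s: 10.15
ee_pos: [492.1, -207.0, 30.3]
ee_rot: [-179.9, 0.2, -173.7]
force: [-0.5, -0.0, 0.5]
gripper_width: 91.1
gripper_force: 0.0
```

View pics/c4.png

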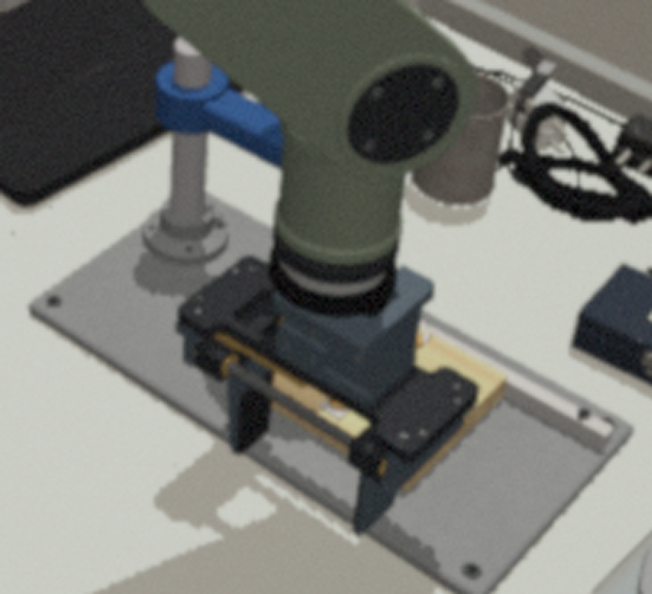

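```bash
python3 - <<'E'
from h import *
S=camera_model('scene')
for L in((60,-225,12),(-140,170,12),(20,-145,34),(20,-150,34),(15,-145,34)):
    print(L,((proj(place(620,-97,np.radians(6.1),[L]),S)[0]-[310,195])*2.9).round())
E
```

```text
(60, -225, 12) [632. 421.]
(-140, 170, 12) [ 23. 297.]
(20, -145, 34) [504. 371.]
(20, -150, 34) [510. 375.]
(15, -145, 34) [500. 375.]
```

```bash
python3 -m crank '-1 3 0 -30 0 0 0; 1 0 0 -55 0 0 0; 1 0 0 -60 0 0 0; 1 0 0 -60 0 0 0; 1 0 0 -65 0 0 -9.5'; python3 -m crank '1 0 0 -55 0 0 0; 1 0 0 -55 0 0 0; 1 0 0 -60 0 0 0; 1 0 0 -60 0 0 -9.5; 1 0 0 -40 0 0 -9.5;1 0 0 0 0 0 0'
cat > g.py <<'E'
from h import *
st=env.state();p=st['ee_pos'];y=np.radians(st['ee_rot'][2])
T=np.array([619,-98])+31.5*np.array([np.cos(np.radians(-154.8)),np.sin(np.radians(-154.8))])
e=T-p[:2];print('t',st['time_s'],p.round(1),st['ee_rot'].round(1),'q',st['qpos'].round(1),'tool dx,dy',e[0]*np.cos(y)+e[1]*np.sin(y),e[0]*np.sin(y)-e[1]*np.cos(y))
E
python3 g.py
```

```text
time_s: 10.95
ee_pos: [492.9, -207.2, 303.9]
ee_rot: [-179.6, 0.4, -154.7]
force: [0.3, -0.7, -1.3]
gripper_width: 34.2
gripper_force: 0.0
t 10.95 [ 492.9 -207.2  303.9] [-179.6    0.4 -154.7] q [ -24.    12.1   87.     0.    80.4 -139.4] tool dx,dy -129.158038285307 44.80233950466565out of range: row 5 has -65, outside -62.5 to 62.5
```

```bash
python3 -m crank '1 -45 15 0 0 0 0; 1 -45 15 0 0 0 0; 1 -39 15 0 0 0 0; 1 0 0 0 0 0 0;1 0 0 0 0 0 0'
python3 g.py; python3 - <<'E'
from h import *
import cv2
im=grab_frame("scene")[195:400,310:535]
cv2.imwrite("pics/c5.png",cv2.resize(im,None,fx=2.9,fy=2.9,interpolation=cv2.INTER_CUBIC))
E
```

```text
time_s: 11.58
ee_pos: [587.5, -110.8, 298.7]
ee_rot: [179.9, -0.1, -154.7]
force: [0.0, 0.8, 0.0]
gripper_width: 0.3
gripper_force: 0.0
t 11.575 [ 587.5 -110.8  298.7] [ 1.799e+02 -1.000e-01 -1.547e+02] q [ -11.8   18.5   78.8   -0.    82.8 -127.1] tool dx,dy -2.4633626056502393 -1.8752211369589775
```

View pics/c5.png

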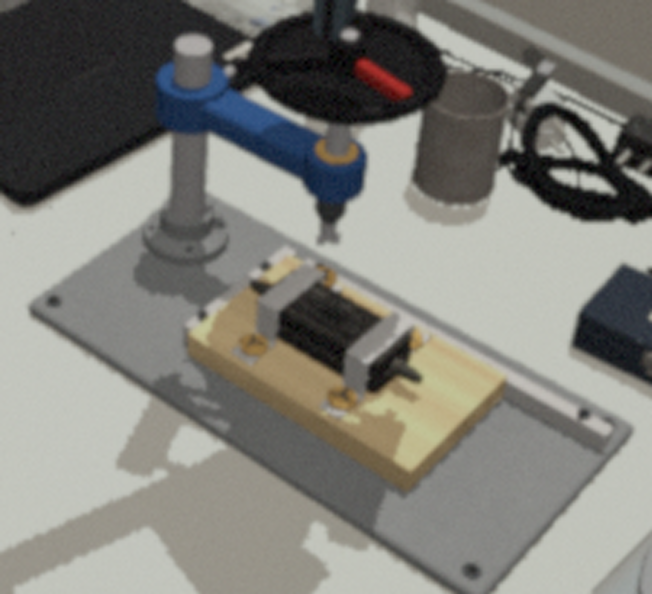

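```bash
python3 -m crank '1 -2.5 -2 25 0 0 0; 1 0 0 20 0 0 0; 1 0 0 6 0 0 0; 1 0 0 0 0 0 0'; python3 g.py; python3 -m crank '1 0 0 5 0 0 0; 1 0 0 5 0 0 0; 1 0 0 0 0 0 0';  python3 -m crank '1 0 0 5 0 0 0; 1 0 0 5 0 0 0; 1 0 0 0 0 0 0'
```

```text
time_s: 12.12
ee_pos: [590.5, -112.2, 249.4]
ee_rot: [-180.0, 0.0, -154.8]
force: [0.6, 0.9, 0.7]
gripper_width: 0.7
gripper_force: 0.0
t 12.125 [ 590.5 -112.2  249.4] [-180.     0.  -154.8] q [ -11.9   19.9   83.7   -0.    76.4 -127.1] tool dx,dy -0.3018958010561941 0.7262831785366128
time_s: 12.5
ee_pos: [591.2, -111.7, 239.3]
ee_rot: [-179.9, 0.1, -154.7]
force: [0.4, -1.3, 3.3]
gripper_width: 0.4
gripper_force: 2.0
time_s: 12.88
ee_pos: [591.0, -111.5, 228.7]
ee_rot: [-180.0, 0.0, -154.7]
force: [0.1, -1.4, 4.4]
gripper_width: 0.4
gripper_force: 2.2
```

```bash
python3 -m crank '1 0 0 5 0 0 0; 1 0 0 5 0 0 0; 1 0 0 0 0 0 0';  python3 -m crank '1 0 0 5 0 0 0; 1 0 0 0 0 0 0';  python3 -m crank '1 0 0 4 0 0 0; 1 0 0 0 0 0 0'; python3 -m crank '1 0 0 4 0 0 0; 1 0 0 0 0 0 0'; python3 g.py
```

```text
time_s: 13.25
ee_pos: [591.0, -111.4, 218.9]
ee_rot: [180.0, 0.0, -154.7]
force: [0.6, 0.3, 5.3]
gripper_width: 0.5
gripper_force: 2.3
time_s: 13.5
ee_pos: [591.1, -111.5, 215.8]
ee_rot: [-179.9, 0.1, -154.7]
force: [-1.3, -1.0, 12.2]
gripper_width: 0.4
gripper_force: 6.1
time_s: 13.75
ee_pos: [591.1, -111.6, 213.1]
ee_rot: [-179.9, 0.1, -154.7]
force: [-3.4, 0.6, 17.2]
gripper_width: 0.2
gripper_force: 8.5
time_s: 14.0
ee_pos: [591.1, -111.6, 210.2]
ee_rot: [-179.9, 0.2, -154.7]
force: [-4.8, 1.5, 21.9]
gripper_width: 0.8
gripper_force: 11.0
t 14.0 [ 591.1 -111.6  210.2] [-179.9    0.2 -154.7] q [ -11.8   21.1   87.6   -0.    71.1 -127.1] tool dx,dy 0.5154700741725544 0.4102717594631402
```

```bash
python3 -m crank '1 -0.5 5.5 1.5 0 0 10; 1 -0.5 5.5 0.2 0 0 10; 1 -0.5 5.5 0.2 0 0 10; 1 -0.5 5.5 0.2 0 0 10'; python3 -m crank '1 -0.5 5.5 0.2 0 0 10; 1 -0.5 5.5 0.2 0 0 10; 1 -0.5 5.5 0.2 0 0 10; 1 -0.5 5.5 0.2 0 0 10'; python3 - <<'E'
from h import *
import cv2
im=grab_frame("scene")[180:290,370:490]
cv2.imwrite("pics/c6.png",cv2.resize(im,None,fx=5,fy=5,interpolation=cv2.INTER_CUBIC))
E
```

```text
time_s: 14.5
ee_pos: [588.9, -90.3, 208.6]
ee_rot: [-180.0, 0.2, 165.0]
force: [-5.5, -0.1, 22.9]
gripper_width: 0.3
gripper_force: 11.6
time_s: 15.0
ee_pos: [601.0, -72.0, 207.9]
ee_rot: [179.9, 0.1, 125.0]
force: [-6.2, 0.1, 24.0]
gripper_width: 0.4
gripper_force: 12.0
```

View pics/c6.png

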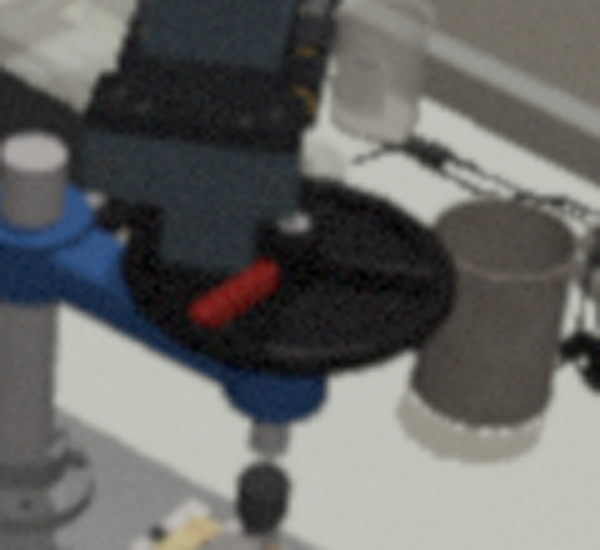

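```bash
python3 -m crank '1 -0.5 5.5 0.15 0 0 10; 1 -0.5 5.5 0.15 0 0 10; 1 -0.5 5.5 0.15 0 0 10; 1 -0.5 5.5 0.15 0 0 10;1 -0.5 5.5 0.15 0 0 10; 1 -0.5 5.5 0.15 0 0 10; 1 -0.5 5.5 0.15 0 0 10; 1 -0.5 5.5 0.15 0 0 10';python3 -m crank '1 -0.5 5.5 0.15 0 0 10; 1 -0.5 5.5 0.15 0 0 10; 1 -0.5 5.5 0.15 0 0 10; 1 -0.5 5.5 0.15 0 0 10;1 -0.5 5.5 0.15 0 0 10; 1 -0.5 5.5 0.15 0 0 10; 1 -0.5 5.5 0.15 0 0 10; 1 -0.5 5.5 0.15 0 0 10; 1 0 0 0 0 0 0'; python3 g.py
```

```text
time_s: 16.05
ee_pos: [642.2, -75.1, 207.2]
ee_rot: [179.8, -0.2, 45.0]
force: [-6.2, 1.2, 23.0]
gripper_width: 0.1
gripper_force: 11.6
time_s: 17.18
ee_pos: [646.0, -115.6, 206.2]
ee_rot: [-179.8, -0.2, -34.8]
force: [-4.1, 3.9, 22.7]
gripper_width: 0.2
gripper_force: 11.5
t 17.175 [ 646.  -115.6  206.2] [-179.8   -0.2  -34.8] q [-1.120e+01  2.620e+01  8.000e+01  1.000e-01  7.350e+01  1.135e+02] tool dx,dy -47.93678361310939 28.24636417541965
```

```bash
python3 -m crank '1 0 0 -10 0 0 0; 1 0 0 -15 0 0 0; 1 0 0 -15 0 0 0; 1 0 0 -15 0 0 0; 1 0 0 -7 0 0 0; 1 0 0 0 0 0 0'; python3 -m crank '1 -0.5 -5.5 0 0 0 -10;1 -0.5 -5.5 0 0 0 -10;1 -0.5 -5.5 0 0 0 -10;1 -0.5 -5.5 0 0 0 -10;1 -0.5 -5.5 0 0 0 -10;1 -0.5 -5.5 0 0 0 -10;1 -0.5 -5.5 0 0 0 -10;1 -0.5 -5.5 0 0 0 -10'; python3 -m crank '1 -0.5 -5.5 0 0 0 -10;1 -0.5 -5.5 0 0 0 -10;1 -0.5 -5.5 0 0 0 -10;1 -0.5 -5.5 0 0 0 -10;1 -0.5 -5.5 0 0 0 -10;1 -0.5 -5.5 0 0 0 -10;1 -0.5 -5.5 0 0 0 -10;1 -0.5 -5.5 0 0 0 -10'; python3 -m crank '1 -0.5 -5.5 0 0 0 -10;1 -0.5 -5.5 0 0 0 -10;1 -0.5 -5.5 0 0 0 -10;1 -0.5 -5.5 0 0 0 -10;1 -0.5 -5.5 0 0 0 -10;1 -0.5 -5.5 0 0 0 -10;1 -0.5 -5.5 0 0 0 -10;1 -0.5 -5.5 0 0 0 -10; 1 0 0 0 0 0 0'; python3 g.py
python3 - <<'E'
from h import *
import cv2
im=grab_frame("scene");b,g,r=[im[...,i].astype(int) for i in range(3)]
k=(r>120)&(g<60)&(b<70);k[:190]=0;k[260:]=0;k[:,:380]=0;k[:,480:]=0
v,u=np.nonzero(k);S=camera_model('scene')
for uu,vv in((u.mean(),v.mean()),):
    q=least_squares(lambda q:proj([[q[0],q[1],239]],S)[0]-[uu,vv],[620,-97]).x
    print(len(u),uu,vv,q,np.degrees(np.arctan2(q[1]+97,q[0]-620)),np.hypot(q[1]+97,q[0]-620))
E
```

```text
time_s: 17.92
ee_pos: [645.4, -116.4, 262.5]
ee_rot: [180.0, 0.0, -34.7]
force: [0.6, -0.7, 0.5]
gripper_width: 0.4
gripper_force: 0.0
time_s: 18.92
ee_pos: [641.0, -75.5, 261.3]
ee_rot: [-179.9, 0.1, 45.6]
force: [0.7, -0.6, 1.3]
gripper_width: 0.4
gripper_force: 0.0
time_s: 19.92
ee_pos: [600.3, -72.5, 261.5]
ee_rot: [-179.9, -0.1, 125.6]
force: [-0.2, 0.8, -0.3]
gripper_width: 0.5
gripper_force: 0.0
time_s: 21.05
ee_pos: [590.4, -112.1, 261.6]
ee_rot: [179.9, -0.1, -154.8]
force: [0.3, 0.1, -0.4]
gripper_width: 0.4
gripper_force: 0.0
t 21.05 [ 590.4 -112.1  261.6] [ 1.799e+02 -1.000e-01 -1.548e+02] q [ -11.9   19.6   82.4   -0.    78.1 -127. ] tool dx,dy -0.39326419373763516 0.6261255264348491
26 437.11538461538464 202.6153846153846 [666.91747117 -78.44155524] 21.58152672998159 50.45458326645203
```

```bash
python3 -m crank '1 0 0 15 0 0 0; 1 0 0 10 0 0 0; 1 0 0 10 0 0 0; 1 0 0 10 0 0 0; 1 0 0 8 0 0 0; 1 0 0 4 0 0 0;1 0 0 0 0 0 0'; python3 -m crank '1 0 0 4 0 0 0; 1 0 0 2 0 0 0; 1 0 0 0 0 0 0'; python3 -m crank '1 -0.5 5.5 0.15 0 0 10; 1 -0.5 5.5 0.15 0 0 10; 1 -0.5 5.5 0.15 0 0 10; 1 -0.5 5.5 0.15 0 0 10'
```

```text
time_s: 21.98
ee_pos: [591.1, -111.9, 208.8]
ee_rot: [-179.9, 0.2, -154.7]
force: [-2.7, 0.5, 18.3]
gripper_width: 0.4
gripper_force: 9.2
time_s: 22.35
ee_pos: [591.2, -112.0, 204.7]
ee_rot: [-179.8, 0.2, -154.7]
force: [-6.0, 1.1, 26.5]
gripper_width: 0.4
gripper_force: 12.9
time_s: 22.85
ee_pos: [588.8, -90.9, 204.1]
ee_rot: [-179.9, 0.3, 164.9]
force: [-6.4, -1.3, 25.3]
gripper_width: 0.2
gripper_force: 12.9
```

```bash
python3 -m crank '1 -0.5 5.5 0.15 0 0 10; 1 -0.5 5.5 0.15 0 0 10; 1 -0.5 5.5 0.15 0 0 10; 1 -0.5 5.5 0.15 0 0 10;1 -0.5 5.5 0.15 0 0 10; 1 -0.5 5.5 0.15 0 0 10; 1 -0.5 5.5 0.15 0 0 10; 1 -0.5 5.5 0.15 0 0 10; 1 -0.5 5.5 0.15 0 0 10; 1 -0.5 5.5 0.15 0 0 10';python3 -m crank '1 -0.5 5.5 0.15 0 0 10; 1 -0.5 5.5 0.15 0 0 10; 1 -0.5 5.5 0.15 0 0 10; 1 -0.5 5.5 0.15 0 0 10;1 -0.5 5.5 0.15 0 0 10; 1 -0.5 5.5 0.15 0 0 10; 1 -0.5 5.5 0.15 0 0 10; 1 -0.5 5.5 0.15 0 0 10; 1 -0.5 5.5 0.15 0 0 10; 1 -0.5 5.5 0.15 0 0 10'
python3 -m crank '1 0 0 0 0 0 0;1 0 0 -10 0 0 0; 1 0 0 -15 0 0 0; 1 0 0 -15 0 0 0; 1 0 0 -15 0 0 0; 1 0 0 -10 0 0 0; 1 0 0 0 0 0 0'; python3 -m crank '1 -0.5 -5.5 0 0 0 -10;1 -0.5 -5.5 0 0 0 -10;1 -0.5 -5.5 0 0 0 -10;1 -0.5 -5.5 0 0 0 -10;1 -0.5 -5.5 0 0 0 -10;1 -0.5 -5.5 0 0 0 -10;1 -0.5 -5.5 0 0 0 -10;1 -0.5 -5.5 0 0 0 -10'; python3 -m crank '1 -0.5 -5.5 0 0 0 -10;1 -0.5 -5.5 0 0 0 -10;1 -0.5 -5.5 0 0 0 -10;1 -0.5 -5.5 0 0 0 -10;1 -0.5 -5.5 0 0 0 -10;1 -0.5 -5.5 0 0 0 -10;1 -0.5 -5.5 0 0 0 -10;1 -0.5 -5.5 0 0 0 -10'; python3 -m crank '1 -0.5 -5.5 0 0 0 -10;1 -0.5 -5.5 0 0 0 -10;1 -0.5 -5.5 0 0 0 -10;1 -0.5 -5.5 0 0 0 -10;1 -0.5 -5.5 0 0 0 -10;1 -0.5 -5.5 0 0 0 -10;1 -0.5 -5.5 0 0 0 -10;1 -0.5 -5.5 0 0 0 -10; 1 0 0 0 0 0 0'; python3 g.py
python3 - <<'E'
from h import *
import cv2
im=grab_frame("scene");cv2.imwrite('pics/s7.png',im);b,g,r=[im[...,i].astype(int) for i in range(3)]
k=(r>120)&(g<60)&(b<70);k[:190]=0;k[260:]=0;k[:,:380]=0;k[:,480:]=0
v,u=np.nonzero(k);S=camera_model('scene')
for uu,vv in((u.mean(),v.mean()),):
    q=least_squares(lambda q:proj([[q[0],q[1],239]],S)[0]-[uu,vv],[620,-97]).x
    print(len(u),uu,vv,q,np.degrees(np.arctan2(q[1]+97,q[0]-620)),np.hypot(q[1]+97,q[0]-620))
E
```

```text
time_s: 24.1
ee_pos: [632.7, -68.6, 202.8]
ee_rot: [179.8, -0.2, 64.9]
force: [-6.7, 3.0, 25.7]
gripper_width: 0.6
gripper_force: 12.7
time_s: 25.35
ee_pos: [646.4, -115.2, 201.8]
ee_rot: [-179.7, -0.3, -35.1]
force: [-5.5, 4.4, 23.8]
gripper_width: 0.4
gripper_force: 12.3
time_s: 26.22
ee_pos: [645.6, -116.9, 261.3]
ee_rot: [180.0, -0.0, -34.7]
force: [0.4, -0.4, -0.7]
gripper_width: 0.4
gripper_force: 0.0
time_s: 27.22
ee_pos: [641.0, -76.0, 259.7]
ee_rot: [-179.9, 0.1, 45.6]
force: [-0.1, -0.2, 0.5]
gripper_width: 0.7
gripper_force: 0.0
time_s: 28.22
ee_pos: [600.3, -72.9, 259.9]
ee_rot: [-179.9, -0.1, 125.6]
force: [-0.3, -0.2, 0.2]
gripper_width: 0.4
gripper_force: 0.0
time_s: 29.35
ee_pos: [590.4, -112.6, 260.0]
ee_rot: [179.9, -0.1, -154.8]
force: [0.4, 0.1, 0.3]
gripper_width: 0.5
gripper_force: 0.0
t 29.35 [ 590.4 -112.6  260. ] [ 1.799e+02 -1.000e-01 -1.548e+02] q [ -11.9   19.7   82.5   -0.    77.9 -127. ] tool dx,dy -0.5989994318597546 0.9942719129929783
52 408.8269230769231 213.0 [597.23630627 -67.81616205] 127.95459722234992 37.01191901817385
```

```bash
python3 -m crank '1 0 0 15 0 0 0; 1 0 0 10 0 0 0; 1 0 0 10 0 0 0; 1 0 0 10 0 0 0; 1 0 0 8 0 0 0; 1 0 0 5 0 0 0;1 0 0 0 0 0 0'; python3 -m crank '1 0 0 4 0 0 0; 1 0 0 3 0 0 0; 1 0 0 0 0 0 0'; python3 -m crank '1 -0.5 5.5 0.15 0 0 10; 1 -0.5 5.5 0.15 0 0 10; 1 -0.5 5.5 0.15 0 0 10; 1 -0.5 5.5 0.15 0 0 10'
```

```text
time_s: 30.28
ee_pos: [591.3, -112.3, 205.8]
ee_rot: [-179.9, 0.2, -154.7]
force: [-3.1, 0.5, 18.7]
gripper_width: 0.4
gripper_force: 8.7
time_s: 30.65
ee_pos: [591.3, -112.4, 201.0]
ee_rot: [-179.8, 0.2, -154.7]
force: [-5.8, 0.8, 26.7]
gripper_width: 0.4
gripper_force: 12.9
time_s: 31.15
ee_pos: [588.7, -91.3, 200.5]
ee_rot: [-179.9, 0.2, 164.9]
force: [-6.6, -1.0, 26.0]
gripper_width: 0.4
gripper_force: 13.0
```

```bash
python3 -m crank '1 -0.5 5.5 0.15 0 0 10; 1 -0.5 5.5 0.15 0 0 10; 1 -0.5 5.5 0.15 0 0 10; 1 -0.5 5.5 0.15 0 0 10;1 -0.5 5.5 0.15 0 0 10; 1 -0.5 5.5 0.15 0 0 10; 1 -0.5 5.5 0.15 0 0 10; 1 -0.5 5.5 0.15 0 0 10; 1 -0.5 5.5 0.15 0 0 10; 1 -0.5 5.5 0.15 0 0 10';python3 -m crank '1 -0.5 5.5 0.15 0 0 10; 1 -0.5 5.5 0.15 0 0 10; 1 -0.5 5.5 0.15 0 0 10; 1 -0.5 5.5 0.15 0 0 10;1 -0.5 5.5 0.15 0 0 10; 1 -0.5 5.5 0.15 0 0 10; 1 -0.5 5.5 0.15 0 0 10; 1 -0.5 5.5 0.15 0 0 10; 1 -0.5 5.5 0.15 0 0 10; 1 -0.5 5.5 0.15 0 0 10'
python3 -m crank '1 0 0 0 0 0 0;1 0 0 -10 0 0 0; 1 0 0 -15 0 0 0; 1 0 0 -15 0 0 0; 1 0 0 -15 0 0 0; 1 0 0 -14 0 0 0; 1 0 0 0 0 0 0'; python3 -m crank '1 -0.5 -5.5 0 0 0 -10;1 -0.5 -5.5 0 0 0 -10;1 -0.5 -5.5 0 0 0 -10;1 -0.5 -5.5 0 0 0 -10;1 -0.5 -5.5 0 0 0 -10;1 -0.5 -5.5 0 0 0 -10;1 -0.5 -5.5 0 0 0 -10;1 -0.5 -5.5 0 0 0 -10'; python3 -m crank '1 -0.5 -5.5 0 0 0 -10;1 -0.5 -5.5 0 0 0 -10;1 -0.5 -5.5 0 0 0 -10;1 -0.5 -5.5 0 0 0 -10;1 -0.5 -5.5 0 0 0 -10;1 -0.5 -5.5 0 0 0 -10;1 -0.5 -5.5 0 0 0 -10;1 -0.5 -5.5 0 0 0 -10'; python3 -m crank '1 -0.5 -5.5 0 0 0 -10;1 -0.5 -5.5 0 0 0 -10;1 -0.5 -5.5 0 0 0 -10;1 -0.5 -5.5 0 0 0 -10;1 -0.5 -5.5 0 0 0 -10;1 -0.5 -5.5 0 0 0 -10;1 -0.5 -5.5 0 0 0 -10;1 -0.5 -5.5 0 0 0 -10; 1 0 0 0 0 0 0'; python3 g.py
```

```text
time_s: 32.4
ee_pos: [632.8, -68.7, 199.2]
ee_rot: [179.8, -0.2, 64.9]
force: [-6.5, 2.5, 25.6]
gripper_width: 0.6
gripper_force: 12.7
time_s: 33.65
ee_pos: [646.2, -115.4, 198.1]
ee_rot: [-179.7, -0.2, -35.1]
force: [-5.5, 4.5, 24.7]
gripper_width: 0.5
gripper_force: 12.4
time_s: 34.52
ee_pos: [645.8, -117.3, 262.2]
ee_rot: [-180.0, -0.1, -34.7]
force: [0.1, -0.7, -0.8]
gripper_width: 0.6
gripper_force: 0.0
time_s: 35.52
ee_pos: [641.0, -76.4, 260.1]
ee_rot: [-179.9, 0.1, 45.6]
force: [0.1, -0.0, 0.2]
gripper_width: 0.4
gripper_force: 0.0
time_s: 36.52
ee_pos: [600.3, -73.4, 260.3]
ee_rot: [-179.9, -0.1, 125.6]
force: [0.4, 0.9, 1.2]
gripper_width: 0.3
gripper_force: 0.0
time_s: 37.65
ee_pos: [590.4, -113.0, 260.4]
ee_rot: [179.9, -0.1, -154.9]
force: [-0.5, 0.6, 0.0]
gripper_width: 0.1
gripper_force: 0.0
t 37.65 [ 590.4 -113.   260.4] [ 1.799e+02 -1.000e-01 -1.549e+02] q [ -11.9   19.7   82.5   -0.    77.9 -127.1] tool dx,dy -0.7561226379408339 1.3839410310203741
```

```bash
python3 -m crank '1 -0.5 -1 15 0 0 0; 1 0 0 10 0 0 0; 1 0 0 10 0 0 0; 1 0 0 10 0 0 0; 1 0 0 10 0 0 0; 1 0 0 7 0 0 0;1 0 0 0 0 0 0'; python3 -m crank '1 0 0 4 0 0 0; 1 0 0 2.5 0 0 0; 1 0 0 0 0 0 0'; python3 g.py; python3 -m crank '1 -0.5 5.5 0.15 0 0 10; 1 -0.5 5.5 0.15 0 0 10; 1 -0.5 5.5 0.15 0 0 10; 1 -0.5 5.5 0.15 0 0 10';python3 -m crank '1 -0.5 5.5 0.15 0 0 10; 1 -0.5 5.5 0.15 0 0 10; 1 -0.5 5.5 0.15 0 0 10'
```

```text
time_s: 38.52
ee_pos: [591.9, -113.5, 202.0]
ee_rot: [-179.9, 0.1, -154.7]
force: [-4.4, 0.6, 18.3]
gripper_width: 0.5
gripper_force: 9.5
time_s: 38.9
ee_pos: [592.0, -113.6, 197.7]
ee_rot: [-179.8, 0.2, -154.7]
force: [-7.0, -0.3, 26.0]
gripper_width: 0.7
gripper_force: 13.4
t 38.9 [ 592.  -113.6  197.7] [-179.8    0.2 -154.7] q [ -11.9   21.7   88.6   -0.    69.5 -127.2] tool dx,dy 0.39017537575360395 2.590016284592435
time_s: 39.4
ee_pos: [588.4, -92.2, 196.9]
ee_rot: [-179.9, 0.1, 164.9]
force: [-9.3, -0.1, 26.5]
gripper_width: 0.5
gripper_force: 14.2
time_s: 39.78
ee_pos: [595.6, -77.1, 196.2]
ee_rot: [-179.9, -0.1, 134.9]
force: [-12.4, 1.0, 25.8]
gripper_width: 0.5
gripper_force: 14.2
```

```bash
python3 -m crank '1 -0.5 5.5 0.15 0 0 10; 1 -0.5 5.5 0.15 0 0 10; 1 -0.5 5.5 0.15 0 0 10';python3 -m crank '1 -0.5 5.5 0.15 0 0 10; 1 -0.5 5.5 0.1 0 0 10; 1 -0.5 5.5 0.1 0 0 10';python3 -m crank '1 -0.5 5.5 0.1 0 0 10; 1 -0.5 5.5 0.1 0 0 10; 1 -0.5 5.5 0.1 0 0 10'; python3 - <<'E'
from h import *
import cv2
im=grab_frame("scene")[180:320,370:490]
cv2.imwrite("pics/c8.png",cv2.resize(im,None,fx=4.2,fy=4.2,interpolation=cv2.INTER_CUBIC))
E
```

```text
time_s: 40.15
ee_pos: [610.0, -67.5, 195.8]
ee_rot: [-180.0, -0.2, 104.9]
force: [-11.1, 5.2, 26.8]
gripper_width: 0.4
gripper_force: 13.9
time_s: 40.52
ee_pos: [627.5, -67.0, 196.0]
ee_rot: [180.0, -0.2, 74.9]
force: [-9.4, 5.8, 25.6]
gripper_width: 0.4
gripper_force: 13.3
time_s: 40.9
ee_pos: [643.2, -76.0, 196.6]
ee_rot: [179.8, -0.3, 44.9]
force: [-6.8, 3.0, 27.6]
gripper_width: 0.7
gripper_force: 13.4
```

```bash
python3 -m crank '1 -0.5 5.5 1 0 0 10; 1 -0.5 5.5 0.5 0 0 10; 1 -0.5 5.5 0.1 0 0 10';python3 -m crank '1 -0.5 5.5 0.1 0 0 10; 1 -0.5 5.5 0.1 0 0 10; 1 -0.5 5.5 0.1 0 0 10; 1 0 0 0 0 0 0'; python3 -m crank '1 0 0 -10 0 0 0; 1 0 0 -15 0 0 0; 1 0 0 -15 0 0 0; 1 0 0 -20 0 0 0; 1 0 0 -30 0 0 0; 1 0 0 -30 0 0 0; 1 0 0 0 0 0 0; 1 0 0 0 0 0 0'; python3 - <<'E'
from h import *
import cv2
im=grab_frame("scene")[180:320,370:490]
a=cv2.imread('pics/scene0.png')
cv2.imwrite("pics/c9.png",cv2.resize(im,None,fx=4.2,fy=4.2,interpolation=cv2.INTER_CUBIC))
S=camera_model('scene')
for z in(41,53):print((proj([[619,-98,z]],S)[0]-[370,180])*4.2)
E
```

```text
time_s: 41.32
ee_pos: [651.4, -91.8, 195.3]
ee_rot: [179.8, -0.3, 14.9]
force: [-7.7, 0.9, 27.3]
gripper_width: 0.2
gripper_force: 13.5
time_s: 41.82
ee_pos: [650.2, -108.1, 194.8]
ee_rot: [-180.0, -0.2, -14.8]
force: [-8.7, 1.7, 27.5]
gripper_width: 0.2
gripper_force: 13.8
time_s: 42.82
ee_pos: [650.5, -107.9, 307.0]
ee_rot: [180.0, 0.2, -14.7]
force: [-0.9, -0.2, 0.1]
gripper_width: 0.2
gripper_force: 0.0
[208.60044492 472.6915805 ]
[210.55317406 454.92945931]
```

View pics/c9.png

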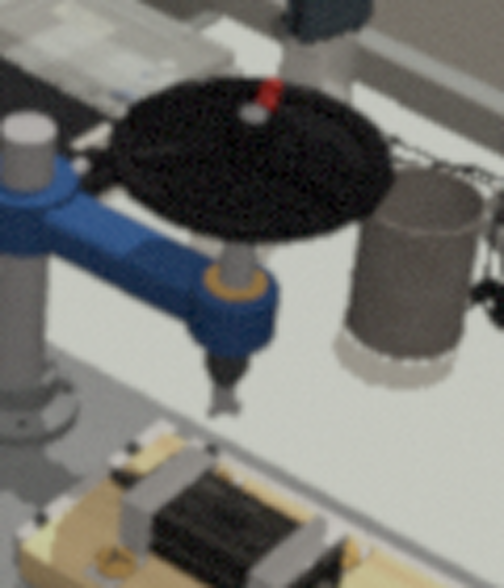

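```bash
python3 -m crank '1 -2 -7 40 0 0 -10;1 -0.5 -5.5 0 0 0 -10;1 -0.5 -5.5 0 0 0 -10;1 -0.5 -5.5 0 0 0 -10;1 -0.5 -5.5 0 0 0 -10;1 -0.5 -5.5 0 0 0 -10;1 -0.5 -5.5 0 0 0 -10;1 -0.5 -5.5 0 0 0 -10'; python3 -m crank '1 -0.5 -5.5 0 0 0 -10;1 -0.5 -5.5 0 0 0 -10;1 -0.5 -5.5 0 0 0 -10;1 -0.5 -5.5 0 0 0 -10;1 -0.5 -5.5 0 0 0 -10;1 -0.5 -5.5 0 0 0 -10;1 -0.5 -5.5 0 0 0 -10;1 -0.5 -5.5 0 0 0 -10'; python3 -m crank '1 -0.5 -5.5 0 0 0 -10;1 -0.5 -5.5 0 0 0 -10;1 -0.5 -5.5 0 0 0 -10;1 -0.5 -5.5 0 0 0 -10;1 -0.5 -5.5 0 0 0 -10;1 -0.5 -5.5 0 0 0 -10; 1 0 0 0 0 0 0'; python3 g.py
```

```text
time_s: 43.88
ee_pos: [631.5, -69.2, 267.0]
ee_rot: [-179.8, 0.0, 65.6]
force: [0.0, -0.3, -0.3]
gripper_width: 0.9
gripper_force: 0.0
time_s: 44.88
ee_pos: [592.2, -80.3, 267.1]
ee_rot: [-179.9, -0.2, 145.6]
force: [-0.3, -0.9, 0.3]
gripper_width: 0.4
gripper_force: 0.0
time_s: 45.75
ee_pos: [590.1, -112.0, 267.3]
ee_rot: [179.9, -0.1, -154.9]
force: [0.1, 0.6, 0.1]
gripper_width: 0.4
gripper_force: 0.0
t 45.75 [ 590.1 -112.   267.3] [ 1.799e+02 -1.000e-01 -1.549e+02] q [ -11.9   19.5   81.8    0.    78.9 -127. ] tool dx,dy -0.6645512840613192 0.37119125204545633
```

```bash
python3 -m crank '1 -0.5 5.5 0 0 0 10; 1 -0.5 5.5 0 0 0 10; 1 -0.5 5.5 0 0 0 10; 1 -0.5 5.5 0 0 0 10;1 -0.5 5.5 0 0 0 10; 1 -0.5 5.5 0 0 0 10; 1 -0.5 5.5 0 0 0 10; 1 -0.5 5.5 0 0 0 10; 1 -0.5 5.5 0 0 0 10; 1 -0.5 5.5 0 0 0 10'; python3 -m crank '1 0 0 15 0 0 0;1 0 0 8 0 0 0;1 0 0 8 0 0 0;1 0 0 0 0 0 0'; python3 g.py
```

```text
time_s: 47.0
ee_pos: [610.7, -67.4, 268.0]
ee_rot: [-179.9, -0.0, 104.8]
force: [-1.2, 0.3, 0.0]
gripper_width: 0.8
gripper_force: 0.0
time_s: 47.5
ee_pos: [610.4, -67.4, 237.4]
ee_rot: [-179.9, -0.1, 105.3]
force: [-1.8, 2.1, 4.0]
gripper_width: 0.5
gripper_force: 2.8
t 47.5 [610.4 -67.4 237.4] [-1.799e+02 -1.000e-01  1.053e+02] q [ -7.4  21.5  83.    0.1  75.6 -22.7] tool dx,dy -37.178997708338386 -30.82057546054446
```

```bash
python3 -m crank '1 0 0 10 0 0 0;1 0 0 10 0 0 0;1 0 0 10 0 0 0;1 0 0 8 0 0 0;1 0 0 0 0 0 0'; python3 -m crank '1 0 0 4 0 0 0;1 0 0 4 0 0 0;1 0 0 0 0 0 0';python3 -m crank '1 0 0 2 0 0 0;1 0 0 0 0 0 0'
```

```text
time_s: 48.12
ee_pos: [611.1, -67.4, 202.2]
ee_rot: [179.9, -0.0, 105.3]
force: [-2.9, 3.4, 15.0]
gripper_width: 0.5
gripper_force: 7.4
time_s: 48.5
ee_pos: [611.2, -67.4, 196.9]
ee_rot: [179.7, 0.0, 105.3]
force: [-7.5, 4.1, 23.9]
gripper_width: 0.7
gripper_force: 12.3
time_s: 48.75
ee_pos: [611.3, -67.4, 195.7]
ee_rot: [179.7, 0.0, 105.3]
force: [-7.6, 3.4, 26.8]
gripper_width: 0.3
gripper_force: 13.5
```

```bash
python3 -m crank '1 -0.5 5.5 0 0 0 10; 1 -0.5 5.5 0 0 0 10; 1 -0.5 5.5 0 0 0 10'; python3 -m crank '1 -0.5 5.5 0 0 0 10;1 -0.5 5.5 0 0 0 10; 1 -0.5 5.5 0 0 0 10'; python3 -m crank '1 -0.5 5.5 0 0 0 10; 1 -0.5 5.5 0 0 0 10; 1 -0.5 5.5 0 0 0 10'; python3 -m crank '1 -0.5 5.5 0 0 0 10; 1 -0.5 5.5 0 0 0 10; 1 -0.5 5.5 0 0 0 10'
```

```text
time_s: 49.12
ee_pos: [627.8, -67.1, 196.0]
ee_rot: [179.7, -0.1, 75.0]
force: [-7.4, 4.0, 25.5]
gripper_width: 0.4
gripper_force: 13.2
time_s: 49.5
ee_pos: [642.3, -75.4, 196.5]
ee_rot: [179.8, -0.3, 45.0]
force: [-6.8, 3.3, 26.6]
gripper_width: 0.3
gripper_force: 13.7
time_s: 49.88
ee_pos: [650.9, -90.6, 196.5]
ee_rot: [179.8, -0.4, 15.0]
force: [-6.2, 2.7, 24.4]
gripper_width: 0.5
gripper_force: 12.4
time_s: 50.25
ee_pos: [650.3, -106.8, 196.2]
ee_rot: [-180.0, -0.3, -15.0]
force: [-6.6, 3.4, 25.6]
gripper_width: 0.9
gripper_force: 12.5
```

```bash
python3 -m crank '1 0 0 -10 0 0 0; 1 0 0 -15 0 0 0; 1 0 0 -15 0 0 0; 1 0 0 -20 0 0 0; 1 0 0 -30 0 0 0; 1 0 0 -40 0 0 0; 1 0 0 0 0 0 0; 1 0 0 0 0 0 0;1 0 0 0 0 0 0;1 0 0 0 0 0 0'; python3 - <<'E'
from h import *
import cv2
im=grab_frame("scene");grab_frame("side")
for n in("screw_top","board_mid","wheel_web","bottle","flask","bit_tip"):
    for c in("scene","side"):print(n,c,[(np.round(d['point']),round(d['p'],2)) for d in models.search_frame(n,c)[:2]])
# brass pixels near the proud screw (c5 place) : before vs now
a=cv2.imread('pics/s7.png');f=lambda i:int((((i[...,2].astype(int)-i[...,0])>60)&(i[...,1]<150))[284:300,414:432].sum())
print(f(a),f(im)); d=cv2.absdiff(cv2.GaussianBlur(a,(3,3),0),cv2.GaussianBlur(im,(3,3),0)).max(2)[275:375,370:490];v,u=np.nonzero(d>40);print(len(u),u.mean()+370 if len(u) else 0,v.mean()+275 if len(v) else 0)
E
```

```text
time_s: 51.5
ee_pos: [649.5, -106.6, 318.6]
ee_rot: [180.0, 0.1, -14.7]
force: [-0.0, 0.1, 0.0]
gripper_width: 0.7
gripper_force: 0.0
screw_top scene []
screw_top side []
board_mid scene []
board_mid side [(array([ 561., -112.,   34.]), 0.6)]
wheel_web scene [(array([ 613., -105.,  234.]), 0.79)]
wheel_web side [(array([615., -88., 240.]), 0.56)]
bottle scene [(array([390.,  91.,  66.]), 0.64)]
bottle side [(array([394., 132.,  66.]), 0.98)]
flask scene [(array([368., 290.,  43.]), 0.84), (array([616., -99., 238.]), 0.53)]
flask side [(array([366., 333.,  46.]), 0.58)]
bit_tip scene [(array([ 614., -100.,   94.]), 0.56), (array([394.,  91.,  65.]), 0.31)]
bit_tip side [(array([615., -96.,  91.]), 0.59)]
4 0
410 400.01463414634145 353.1634146341463
```

```bash
python3 - <<'E'
from workcell import env
print(env.job_done())
E
```

```text
the job is handed in; nothing more can be done
None
```

The job is handed in at about 52 s of 72 s, but the result wasn't reported back, so I can't confirm a pass: the board is against fence and end stop, the spindle sprang back up, and bottle and flask are where they started. The screw should be fully down — the spindle sank about 12 mm and extra turning drove it no further — but its head is hidden behind the strap, so I couldn't see it.

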